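# Sort tested air cylinders for laser marking by rod position

### The arm

A 6-joint arm with a two-finger parallel gripper is mounted at the origin on the work surface. World frame = base frame: x ahead of the robot, y to its left, z up, the work surface at z = 0. Lengths are in m, angles in rad, forces in N, time in s.
With the tool pointing down it reaches from about 0.35 to 0.85 m from the base axis. Payload 8.1 kg.
Tool frame: the origin (TCP) lies at the very end of the fingers, on their centre line; the grasp point (between the pads) lies 19 mm behind it; z points along the fingers, y is the direction in which the jaws open and shut (so a half turn about z gives the same grasp; the last joint's range is limited). The gripper opens to 93 mm and grips with 3 to 60 N. Pads are 15 mm wide; open, the fingers measure 128 mm over their backs; the gripper's body (75 mm by 188 mm) begins 65 mm behind the grasp point.
Start: joints at [1.07, 0.13, 1.488, -0, 1.523, -0.085], TCP at [0.242, 0.549, 0.219] pointing down, gripper open.
Joint ranges: [-2.96, 2.96], [-0.89, 2.26], [0.02, 2.5], [-1.34, 4.48], [0, 2.73], [-2.66, 2.66]. Speed limits (rad/s): [2.39, 2.39, 2.79, 3.14, 3.14, 3.14].

### API

Orientations are given as a rotation vector (axis times angle).
In Python, from plant import robot gives the robot as it stands.
- The arm moves only by the shell command python3 -m inch 'ROWS' [FORCE]. ROWS is JSON, a list that holds one entry, the list of rows, each a list of 7 numbers: the shift along the tool's x, y, z in cm, then the turn, a rotation vector about the tool's x, y, z in degrees, then the gripper command: -1 is fully open, 1 is shut, values between are in proportion. A call has 1 to 5 rows; each row shifts and turns the commanded pose from where the row before left it, along the tool's axes as they then stand; what a row does not reach is not made up. A row lasts 1/10 s, in which the tool goes at most 50 mm and 8.59 degrees, less where a joint would pass 70% of its speed; a pose out of reach is approached as far as the arm can. A call with a gripper value outside its range is refused whole. The fingers move at their own pace and stop on an object; FORCE is the grip in N (left out, the last holds). Time passes only in rows, so rows that do not move let the fingers close. It gives the time, the measured TCP pose, the force and the opening at its end, in the units of the state.
- robot.read_state(): the state, without advancing time (a new reading comes with each control period).
- robot.read_camera(name): name is "scene" or "side" or "wrist"; returns a dict with "image" (480x640x3 uint8, blue, green, red), "K" (3x3 intrinsics, pixels), "R" (3x3) and "t" (3): a world point X has camera coordinates R X + t; the wrist camera has in their place "tool_from_camera" (4x4, takes a point from camera to tool coordinates, whose origin is the TCP and whose axes are the flange's). Camera axes: x right, y down, z forward; pixel columns grow to the right and rows downward; lengths in m; the calibration is good to about 2 mm. A picture is of the moment at which its call begins: read the wrist's pose just before it. There is no depth.
- robot.close_job(): hands the job in, once; it reports no verdict.
The state is a dict: "t": time; "q": joint angles; "dq": joint speeds; "joint_torque": joint torques, N m; "tool_pos": TCP position; "orientation": TCP orientation; "force": force on the tool from outside, world axes, zero at the start; "wrist_torque": the same for the moment, N m; "opening": finger opening in m.
Only numpy, scipy, OpenCV 4.12 (cv2) and the standard library are available. Lean on these libraries where they do the work, as an engineer would, in place of code of your own. Each camera call takes 0.05 s, during which the arm holds its last target. There are 200 camera calls.

### The job

Two spring-return air cylinders on the marking pallet have just been tested: the good one's rod has gone back in, the faulty one's rod has stayed out. Slide the good one into a nest, home against the fence, and swing that nest's clamp bar round to its stop to hold it there; slide the faulty one, body wholly inside, into the red reject bay. Slide the cylinders along the plate without lifting them, leave the rods as they stand, and do not disturb the things on the bench.

Things in the scene. Friction and masses are not known exactly. Their poses are not given: they have to be found in the camera images.
- pallet: Fixed slotted aluminium plate, 400 (x) x 680 (y) mm, its top 45 mm above the bench; carries nests, bars and bay. Origin: centre of its underside. x points away from the robot, y to its left. The cylinders start side by side in its middle, one before each nest, 100 to 140 mm short of home, between the nests (far side) and the red bay (near side).
- nest_left (a point): Where the middle of a seated body lies, on the left nest's black floor; axes as the pallet's. The fence (28 mm high, along y) has its face 18 mm beyond in x: a body lies along y, its long side flat on it. 140 mm wide between black cheeks 26 mm high and deep with round noses. Open towards the robot; the shut bar leaves a body 2.5 mm of play.
- nest_right (a point): The same for the right nest. Either nest may be used.
- pivot_left (a point): Pin of the left clamp bar, on the pallet's top, outside the left nest: 29.5 mm nearer the robot (x) than nest_left and 92 mm farther out (y).
- pivot_right (a point): The same for the right bar, mirrored.
- bar_left_end (a point): Free end of the left bar, 170 mm from its pin, in the middle of its thickness, 16 mm above the pallet's top. Flat steel bar 18 mm wide, 12 mm thick, its underside 10 mm above the pallet's top; a green knob 20 mm thick stands here, its top 55 mm above the pallet's top.
- bar_right_end (a point): The same for the right bar.
- bar_left (a joint): Angle of the left nest's clamp bar, rad: 0 = shut against its stop dowel, lying straight across the mouth of the nest; grows as the free end swings towards the robot, then outwards to the left. Starts 2.15 to 2.45 (open), limit 2.5. Turns on a fixed upright pin, stays where it is left; about 1 N at the free end moves it.
- bar_right (a joint): Angle of the right nest's clamp bar, rad: 0 = shut against its stop dowel, lying straight across the mouth of the nest; grows as the free end swings towards the robot, then outwards to the right. Starts 2.15 to 2.45 (open), limit 2.5. Turns on a fixed upright pin, stays where it is left; about 1 N at the free end moves it.
- bay (a point): Centre, on the pallet's top, of the red reject bay: 90 mm deep (x) x 460 mm wide (y) red floor flush with the plate, axes as the pallet's; 18 mm high red rails on the side towards the robot and at both ends, open towards the nests, so a cylinder can be slid straight in with its length along y. The rod may point any way.
- cyl_a: Loose square-bodied air cylinder: body 100 x 36 x 36 mm, 0.3 kg, silver tube between black end caps; a 12 mm steel rod with a yellow cap (22 mm thick, 13 mm long) comes out of one end. Origin: middle of the body's underside; own x along the body towards the rod, z up. At the start the rod points to the robot's right, within 0.25 rad of square to the pallet.
- cyl_b: A second cylinder, the same in build. Which of the two is good must be read from the rods.
- cyl_a_head (a point): Middle of the lower edge of cyl_a's rod-side end face.
- cyl_a_tail (a point): Middle of the lower edge of cyl_a's other end face.
- cyl_b_head (a point): Middle of the lower edge of cyl_b's rod-side end face.
- cyl_b_tail (a point): Middle of the lower edge of cyl_b's other end face.
- cyl_a_rod (a joint): How far the rod of cyl_a stands out, m: 0 to 0.003 = gone back in (the yellow cap nearly touches the black end cap and still reaches 15 mm past it), 0.030 to 0.036 = stayed out. Travel 0 to 0.040; no spring acts on it now, it stays where it is and takes about 8 N to shift.
- cyl_b_rod (a joint): How far the rod of cyl_b stands out, m: 0 to 0.003 = gone back in (the yellow cap nearly touches the black end cap and still reaches 15 mm past it), 0.030 to 0.036 = stayed out. Travel 0 to 0.040; no spring acts on it now, it stays where it is and takes about 8 N to shift.
- billet: Loose aluminium round, 60 mm across, 85 mm high, standing on the bench to the left; to be left alone.
- screwdriver: Loose screwdriver with a yellow handle, 190 mm, lying on the bench to the right; to be left alone.
- mouse: Loose black computer mouse, 105 x 60 x 33 mm, on the bench to the right; to be left alone.
There are look-alikes about, which are no part of the job. Leave any turquoise look-alike of the cyl_b alone.

How it is judged:
By the outcome, as a careful person would: the job done as asked, in the order asked, and still so for the second after the job is handed in, with the robot touching nothing.
It also fails if it takes over 67 s, if anything falls off the work surface, if the arm or the gripper's body presses on something with over 40 N, if the wrist force passes 120 N, or if a joint passes its speed limit or range.

## Working session

There is one attempt and no reset: what is moved stays moved. The work goes in short steps, Python scripts to look and compute and a shell command to move; the robot and the scene stay as the last step left them, time stands still between calls to the robot, and variables do not carry over. Pictures are saved under pics/ and viewed, about 8 in all and at most 12, crops included, and the job is handed in when it is done.

```bash
ls; mkdir -p pics; python3 - <<'E'
from plant import robot
import cv2,pickle
s=robot.read_state();print(s)
d={}
for n in("scene","side"):
    c=robot.read_camera(n);d[n]=c;cv2.imwrite(f"pics/{n}0.png",c["image"]);print(n,c["K"],c["R"],c["t"])
pickle.dump(d,open("c0.pkl","wb"))
E
```

```text
pics
{'t': 0.0, 'q': array([ 1.06960091e+00,  1.31145952e-01,  1.48926147e+00, -1.19449268e-05,
        1.52303527e+00, -8.54077682e-02]), 'dq': array([9.73893949e-05, 2.73594263e-04, 6.12674965e-04, 1.81235718e-04,
       3.50038392e-04, 8.83967721e-04]), 'joint_torque': array([-1.33625304e-03, -5.59807956e+01, -4.91774976e+01,  7.68404268e-02,
        3.45488254e-02, -1.13068886e-04]), 'tool_pos': array([0.24205635, 0.54837703, 0.21760634]), 'orientation': array([-6.48314076e-01, -3.07343404e+00,  2.78689157e-03]), 'force': array([-0.03140525,  0.29734575, -0.69283297]), 'wrist_torque': array([ 0.0247702 ,  0.0126781 , -0.00832717]), 'opening': 0.09299638656221473}
scene [[527.22599059   0.         314.30424664]
 [  0.         527.22599059 239.08960652]
 [  0.           0.           1.        ]] [[-0.6052816   0.79590375  0.01309222]
 [ 0.55508297  0.43381276 -0.70971078]
 [-0.57054104 -0.42230761 -0.7043715 ]] [ 0.306774   -0.23669232  1.91696265]
side [[519.4736411    0.         314.96426954]
 [  0.         519.4736411  245.89458299]
 [  0.           0.           1.        ]] [[ 0.97833902 -0.20686439 -0.00773805]
 [-0.16372517 -0.75036132 -0.64043107]
 [ 0.12667605  0.62782562 -0.76797667]] [-0.53622458  0.13173928  1.6511607 ]
```

View pics/scene0.png

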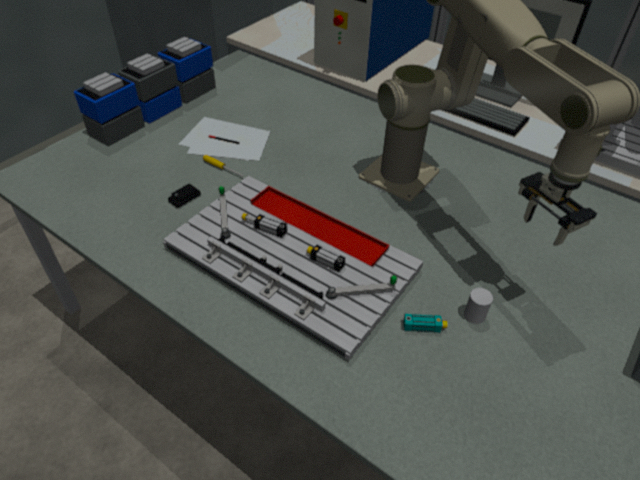

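View pics/side0.png

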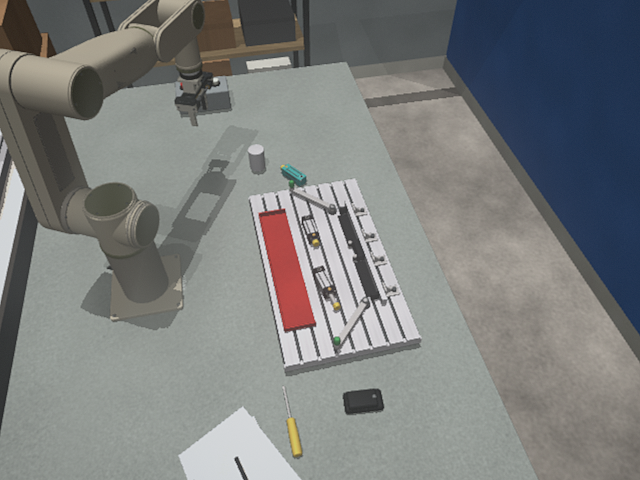

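Both views show the pallet. The cylinders are at scene (325,257) and (265,223), with turquoise look-alike at (424,323). In the side view they are at (311,231) and (327,287), and the look-alike at (293,173). Next I'll make an enlarged crop and cast some rough rays.

```bash
cat > h.py <<'E'
import numpy as np,cv2,pickle
from scipy.spatial.transform import Rotation as Ro
def cast(c,px,z):
    px=np.atleast_2d(px).astype(float);d=np.c_[px,np.ones(len(px))]@np.linalg.inv(c["K"]).T@c["R"]
    o=-c["R"].T@c["t"];return o+d*((z-o[2])/d[:,2])[:,None]
def proj(c,X):
    p=(np.atleast_2d(X)@c["R"].T+c["t"])@c["K"].T;return p[:,:2]/p[:,2:]
def wrist(robot):
    s=robot.read_state();c=dict(robot.read_camera("wrist"));T=c["tool_from_camera"]
    R=Ro.from_rotvec(s["orientation"]).as_matrix();Rw=R@T[:3,:3];o=s["tool_pos"]+R@T[:3,3]
    c["R"]=Rw.T;c["t"]=-Rw.T@o;return c,s
E
python3 - <<'E'
from h import *
np.set_printoptions(precision=4,suppress=True)
d=pickle.load(open("c0.pkl","rb"))
print(cast(d["side"],[(250,195),(356,180),(419,340),(287,365)],.045))
print(cast(d["scene"],[(422,264),(347,350),(165,241),(243,178)],.045))
for n,px in(("side",[(314,219),(327,287),(290,185),(336,341)]),("scene",[(327,257),(268,225),(393,279),(221,190)])):
    print(n,cast(d[n],px[:2],.081),cast(d[n],px[2:],.1))
a=cv2.resize(d["side"]["image"][175:375,240:430],None,fx=3,fy=3,interpolation=cv2.INTER_CUBIC);cv2.imwrite("pics/crop1.png",a)
E
```

```text
[[ 0.3747  0.297   0.045 ]
 [ 0.7631  0.2912  0.045 ]
 [ 0.7682 -0.3858  0.045 ]
 [ 0.389  -0.3832  0.045 ]]
[[ 0.3812  0.2993  0.045 ]
 [ 0.7579  0.2938  0.045 ]
 [ 0.7775 -0.3623  0.045 ]
 [ 0.4063 -0.3858  0.045 ]]
side [[ 0.567   0.1017  0.081 ]
 [ 0.5481 -0.1764  0.081 ]] [[ 0.5152  0.2594  0.1   ]
 [ 0.5292 -0.3692  0.1   ]]
scene [[ 0.5575  0.0828  0.081 ]
 [ 0.5602 -0.1371  0.081 ]] [[ 0.5283  0.2821  0.1   ]
 [ 0.5438 -0.3478  0.1   ]]
```

View pics/crop1.png

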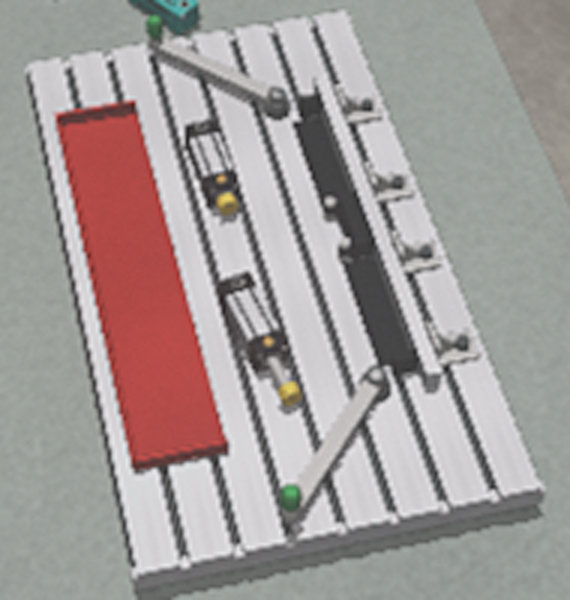

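The upper cylinder in the crop (robot's left) has its yellow cap tight at the end cap, so it is the good one. The lower one (right, crop (289,392)) has its rod out and is faulty. The turquoise part lies off the pallet, so I leave it alone. Next I go above for a close wrist look.

```bash
python3 -m inch '[[[0,0,-4,0,0,-8,-1],[0,0,-4,0,0,-8,-1],[0,0,-4,0,0,-8,-1],[-2.3,-4.2,0,0,0,0,-1],[-2.3,-4.2,0,0,0,0,-1]]]'
python3 -m inch '[[[-2.3,-4.2,-0.5,0,0,0,-1],[-2.3,-4.2,-0.5,0,0,0,-1],[-2.3,-4.2,-0.5,0,0,0,-1],[-2.3,-4.2,0,0,0,0,-1],[-2.3,-4.2,0,0,0,0,-1]]]'
python3 -m inch '[[[-2.3,-4.2,0,0,0,0,-1],[-2.3,-4.2,0,0,0,0,-1],[-2.3,-4.2,0,0,0,0,-1],[-1,-4.2,0,0,0,0,-1],[0,-4.2,0,0,0,0,-1]]]'
python3 - <<'E'
from h import *
from plant import robot
np.set_printoptions(precision=4,suppress=True)
c,s=wrist(robot);print(s["t"],s["tool_pos"],s["orientation"],s["q"]);print(c["tool_from_camera"],c["K"])
pickle.dump(c,open("w1.pkl","wb"));cv2.imwrite("pics/w1.png",c["image"])
E
```

```text
t: 0.6
tool_pos: [0.2889, 0.4653, 0.34]
orientation: [-0.01, 3.14, 0.003]
force: [1.4, -0.5, -0.3]
opening: 0.0931
t: 1.1
tool_pos: [0.4047, 0.2536, 0.3536]
orientation: [-0.005, 3.141, 0.0]
force: [2.0, -0.2, 0.9]
opening: 0.0927
t: 1.6
tool_pos: [0.4843, 0.0436, 0.3527]
orientation: [0.004, -3.14, 0.0]
force: [0.8, 0.1, 0.0]
opening: 0.0931
1.6 [0.4843 0.0436 0.3527] [ 0.004  -3.1401  0.0001] [-0.0157 -0.1922  1.5627 -0.0001  1.7725 -1.589 ]
[[-0.0003 -0.9651 -0.2618  0.071 ]
 [ 1.     -0.0002 -0.0002 -0.001 ]
 [ 0.0002 -0.2618  0.9651 -0.1655]
 [ 0.      0.      0.      1.    ]] [[380.0435   0.     327.5451]
 [  0.     380.0435 246.1858]
 [  0.       0.       1.    ]]
```

View pics/w1.png

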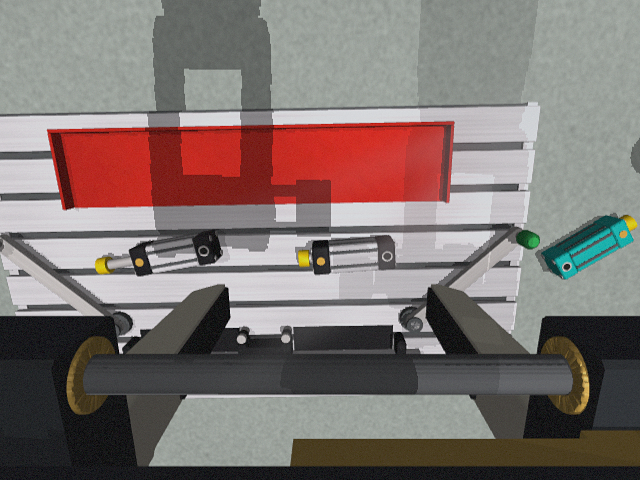

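Wrist view (rows grow away from the robot, columns to the robot's left): good cylinder at (350,255), faulty one at (180,252) with its rod out. Left pivot is at (413,320), left knob at (527,240), and the bay spans (50–453, 122–208). I'll enlarge the left part to measure it.

```bash
python3 - <<'E'
from h import *
np.set_printoptions(precision=4,suppress=True)
c=pickle.load(open("w1.pkl","rb"));im=c["image"]
hsv=cv2.cvtColor(im,cv2.COLOR_BGR2HSV)
red=cv2.inRange(hsv,(0,120,60),(8,255,255))|cv2.inRange(hsv,(172,120,60),(180,255,255));red=cv2.morphologyEx(red,cv2.MORPH_OPEN,np.ones((3,3)))
k=max(cv2.findContours(red,0,2)[0],key=cv2.contourArea);q=cv2.approxPolyDP(k,6,True)[:,0];print("bay",q.tolist());print(cast(c,q,.045),cast(c,q,.063))
g=cv2.inRange(hsv,(45,80,40),(75,255,255));n,l,st,ce=cv2.connectedComponentsWithStats(g)
for i in range(1,n):
    if st[i,4]>20:print("green",st[i],ce[i],cast(c,ce[i],.09))
print("pivots",cast(c,[(413,318),(122,320)],.07))
print("palletcorner",cast(c,[(539,103)],.045))
print("bay left corners",cast(c,[(64,208),(447,200)],.045))
cv2.imwrite("pics/w1c.png",cv2.resize(im[190:350,280:560],None,fx=2.85,fy=2.85,interpolation=cv2.INTER_CUBIC))
E
```

```text
bay [[453, 122], [57, 129], [48, 137], [63, 208], [438, 200], [445, 126], [436, 125], [450, 124], [453, 134]]
[[ 0.3884  0.1909  0.045 ]
 [ 0.3974 -0.28    0.045 ]
 [ 0.4066 -0.2924  0.045 ]
 [ 0.4923 -0.2898  0.045 ]
 [ 0.4812  0.1804  0.045 ]
 [ 0.393   0.1818  0.045 ]
 [ 0.3919  0.1711  0.045 ]
 [ 0.3907  0.1876  0.045 ]
 [ 0.4021  0.1921  0.045 ]] [[ 0.3894  0.1853  0.063 ]
 [ 0.3981 -0.2677  0.063 ]
 [ 0.4069 -0.2797  0.063 ]
 [ 0.4893 -0.2772  0.063 ]
 [ 0.4786  0.1751  0.063 ]
 [ 0.3938  0.1765  0.063 ]
 [ 0.3927  0.1662  0.063 ]
 [ 0.3916  0.1821  0.063 ]
 [ 0.4025  0.1865  0.063 ]]
green [516 230  24  19 327] [527.7278 239.0031] [[0.5199 0.275  0.09  ]]
pivots [[ 0.63    0.1528  0.07  ]
 [ 0.6337 -0.2222  0.07  ]]
palletcorner [[0.367  0.2898 0.045 ]]
bay left corners [[ 0.4923 -0.2886  0.045 ]
 [ 0.4812  0.1916  0.045 ]]
```

View pics/w1c.png

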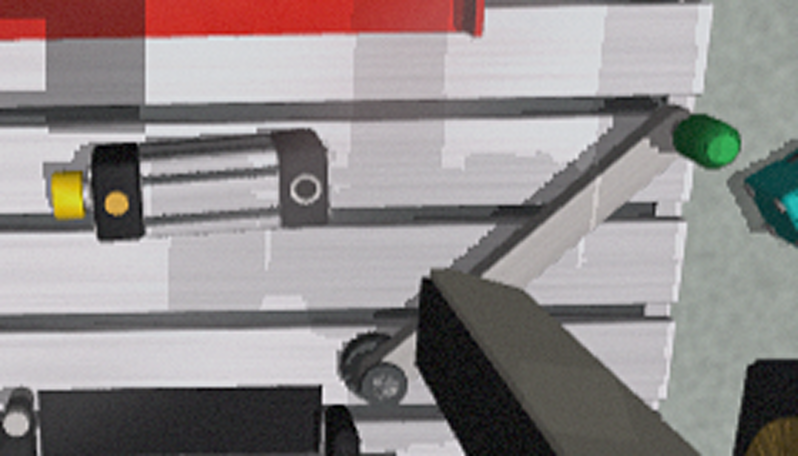

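```bash
python3 - <<'E'
from h import *
np.set_printoptions(precision=4,suppress=True)
c=pickle.load(open("w1.pkl","rb"))
def r(n,p,z):print(n,cast(c,p,z).round(4).tolist())
r("good tail,head port",[(387,256),(320.7,261.2)],.081)
r("faulty tail,head port",[(204,250.5),(139.5,262.5)],.081)
r("good cap tip",[(298.5,258.5)],.063)
r("pivot top",[(415,324.4)],.08); r("pivot base",[(409.5,318.5)],.05)
r("nest floor corners",[(293.5,327),(393,326)],.045)
r("noses",[(285,332),(242,335)],.071)
r("knob top",[(533,241)],.1)
# slot lines for yaw: crop line (0,322)-(430,312)
r("slot",[(280,190+325/2.85),(430,190+313/2.85)],.045)
r("slot2",[(280,190+103/2.85),(480,190+99/2.85)],.045)
E
```

```text
good tail,head port [[0.5436, 0.1139, 0.081], [0.5503, 0.0344, 0.081]]
faulty tail,head port [[0.5372, -0.1051, 0.081], [0.5524, -0.1841, 0.081]]
good cap tip [[0.5524, 0.0063, 0.063]]
pivot top [[0.634, 0.1534, 0.08]]
pivot base [[0.6404, 0.1531, 0.05]]
nest floor corners [[0.6559, -0.0037, 0.045], [0.6541, 0.1323, 0.045]]
noses [[0.6497, -0.0124, 0.071], [0.6542, -0.0685, 0.071]]
knob top [[0.5198, 0.2759, 0.1]]
slot [[0.622, -0.0212, 0.045], [0.6154, 0.1801, 0.045]]
slot2 [[0.515, -0.0179, 0.045], [0.5126, 0.2362, 0.045]]
```

```bash
python3 -m inch '[[[-1,3,3,0,0,-1,-0.075],[0,0,5,0,0,0,-0.075],[0,0,5,0,0,0,-0.075],[0,0,5,0,0,0,-0.075],[0,0,5,0,0,0,-0.075]]]' 20
python3 -m inch '[[[0,0,4,0,0,0,-0.075],[0,0,2.5,0,0,0,-0.075],[0,0,0,0,0,0,-0.075]]]'
```

```text
t: 2.15
tool_pos: [0.4932, 0.0759, 0.1216]
orientation: [-0.033, 3.141, 0.0]
force: [-0.0, -0.5, 0.2]
opening: 0.0575
t: 2.45
tool_pos: [0.4896, 0.0757, 0.0539]
orientation: [0.032, -3.133, 0.0]
force: [-0.6, -0.6, 0.6]
opening: 0.0499
```

```bash
python3 -m inch '[[[-2,0,0,0,0,0,-0.075],[-1,0,0,0,0,0,-0.075],[-1,0,0,0,0,0,-0.075],[-1,0,0,0,0,0,-0.075],[-1,0,0,0,0,0,-0.075]]]'
python3 -m inch '[[[-1,0,0,0,0,0,-0.075],[-1,0,0,0,0,0,-0.075],[-1,0,0,0,0,0,-0.075],[-1,0,0,0,0,0,-0.075],[-1,0,0,0,0,0,-0.075]]]'
python3 - <<'E'
from h import *
from plant import robot
c,s=wrist(robot);print(s["tool_pos"],s["force"])
e=robot.read_camera("side");a=e["image"][175:375,240:430];b=c["image"][190:480,200:480]
o=np.hstack([cv2.resize(a,(380,400),interpolation=2),cv2.resize(b,(386,400))]);cv2.imwrite("pics/p2.png",o);pickle.dump((c,e),open("w2.pkl","wb"))
E
```

```text
t: 2.95
tool_pos: [0.5547, 0.077, 0.0594]
orientation: [-0.032, 3.141, 0.0]
force: [-2.7, 0.2, 1.6]
opening: 0.0502
t: 3.45
tool_pos: [0.6046, 0.078, 0.0586]
orientation: [0.032, -3.141, -0.0]
force: [-4.0, -0.2, 1.7]
opening: 0.05
[0.60457125 0.07795392 0.0585718 ] [-3.96979086 -0.18459925  1.74036067]
```

View pics/p2.png

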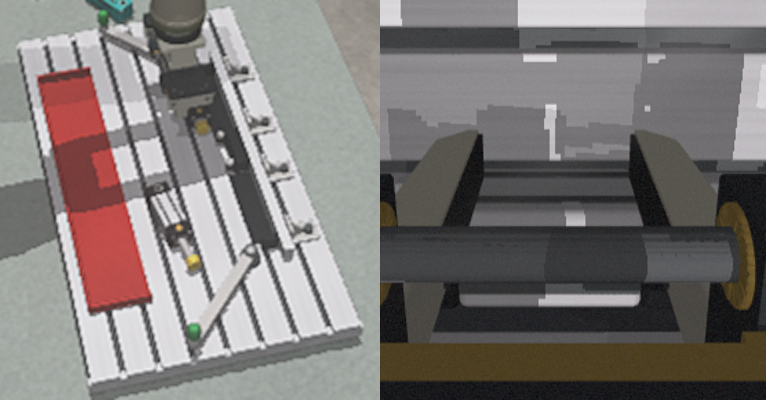

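```bash
python3 - <<'E'
from h import *
c,e=pickle.load(open("w2.pkl","rb"))
h=cv2.cvtColor(e["image"],cv2.COLOR_BGR2HSV);m=cv2.inRange(h,(18,90,70),(32,255,255))
n,l,st,ce=cv2.connectedComponentsWithStats(m)
for i in range(1,n):
    if st[i,4]>8:print(st[i],ce[i],cast(e,ce[i],.066))
# same mask in the first side image for calibration against wrist
e0=pickle.load(open("c0.pkl","rb"))["side"]
h=cv2.cvtColor(e0["image"],cv2.COLOR_BGR2HSV);m=cv2.inRange(h,(18,90,70),(32,255,255))
n,l,st,ce=cv2.connectedComponentsWithStats(m)
for i in range(1,n):
    if st[i,4]>8:print("before",st[i],ce[i],cast(e0,ce[i],.066))
E
```

```text
[338 235   6   7  32] [340.59375 238.34375] [[0.63657303 0.01306427 0.066     ]]
[333 302   7   8  42] [336.14285714 305.54761905] [[ 0.56208396 -0.2365123   0.066     ]]
[287 418  15  39 348] [293.8045977  437.32758621] [[ 0.37085989 -0.58912404  0.066     ]]
before [312 239   7   7  39] [315.23076923 242.15384615] [[0.5526243  0.01477724 0.066     ]]
before [333 302   7   8  42] [336.14285714 305.54761905] [[ 0.56208396 -0.2365123   0.066     ]]
before [287 418  15  39 346] [293.79190751 437.23410405] [[ 0.3708709  -0.58889218  0.066     ]]
```

```bash
python3 -m inch '[[[-1,0,0,0,0,0,-0.075],[-1,0,0,0,0,0,-0.075],[-0.6,0,0,0,0,0,-0.075],[-0.4,0,0,0,0,0,-0.075],[-0.4,0,0,0,0,0,-0.075]]]'
python3 -m inch '[[[-0.3,0,0,0,0,0,-0.075],[0,0,0,0,0,0,-0.075]]]'
```

```text
t: 4.05
tool_pos: [0.6378, 0.0786, 0.0585]
orientation: [0.032, -3.141, 0.0]
force: [-1.8, 0.8, 1.0]
opening: 0.0499
t: 4.25
tool_pos: [0.6412, 0.0787, 0.0587]
orientation: [-0.032, 3.141, 0.0]
force: [0.3, 0.0, -0.1]
opening: 0.0499
```

```bash
python3 -m inch '[[[-0.2,0,0,0,0,0,-0.075],[-0.2,0,0,0,0,0,-0.075]]]'
python3 -m inch '[[[-0.2,0,0,0,0,0,-0.075],[0,0,0,0,0,0,-0.075]]]'
```

```text
t: 4.45
tool_pos: [0.6424, 0.0787, 0.0587]
orientation: [0.033, -3.136, 0.0]
force: [-21.0, -2.4, 15.8]
opening: 0.0499
t: 4.65
tool_pos: [0.6424, 0.0787, 0.0587]
orientation: [0.033, -3.132, 0.001]
force: [-25.0, -2.4, 17.9]
opening: 0.0499
```

Home contact was felt at TCP x = 0.642 (about 25 N). Now I back off, rise and go over the left knob.

```bash
python3 -m inch '[[[2,0,0,0,0,0,-0.075],[2.5,0,0,0,0,0,-0.2],[0,0,-4,0,0,0,-0.3],[0,0,-4.5,0,0,0,-0.3],[1.65,3.9,-2,0,0,0,-0.3]]]'
python3 -m inch '[[[1.65,3.9,0,0,0,0,-0.3],[1.65,3.9,0,0,0,0,-0.3],[1.65,3.9,0,0,0,0,-0.3],[1.65,3.9,0,0,0,0,-0.3],[0,0,0,0,0,8,-0.3]]]'
python3 -m inch '[[[0,0,0,0,0,8,-0.3],[0,0,0,0,0,8,-0.3],[0,0,0,0,0,8,-0.3],[0,0,0,0,0,8,-0.3],[0,0,0,0,0,8,-0.3]]]'
python3 -m inch '[[[0,0,0,0,0,7,-0.3],[0,0,0,0,0,0,-0.3]]]'
python3 - <<'E'
from h import *
from plant import robot
c,s=wrist(robot);print(s["tool_pos"],s["orientation"],s["q"][5])
h=cv2.cvtColor(c["image"],cv2.COLOR_BGR2HSV);m=cv2.inRange(h,(45,80,40),(75,255,255))
n,l,st,ce=cv2.connectedComponentsWithStats(m);R=Ro.from_rotvec(s["orientation"]).as_matrix()
for i in range(1,n):
    if st[i,4]>20:
        for z in(.085,.1):
            p=cast(c,ce[i],z)[0];print(st[i],ce[i],p,"tool cm",100*R.T@(p-s["tool_pos"]))
cv2.imwrite("pics/w3.png",c["image"])
E
```

```text
t: 5.15
tool_pos: [0.5879, 0.1136, 0.1689]
orientation: [-0.025, 3.134, -0.001]
force: [0.6, 1.0, 1.2]
opening: 0.0603
t: 5.65
tool_pos: [0.5132, 0.2757, 0.1641]
orientation: [0.181, 3.136, 0.003]
force: [0.3, -0.8, 0.4]
opening: 0.0607
t: 6.15
tool_pos: [0.5155, 0.2713, 0.164]
orientation: [1.256, 2.879, 0.001]
force: [0.6, 1.2, -0.6]
opening: 0.0602
t: 6.35
tool_pos: [0.5155, 0.2713, 0.1639]
orientation: [1.424, 2.8, 0.001]
force: [-0.6, -0.1, -0.3]
opening: 0.0602
[0.51551292 0.27125228 0.16394198] [1.42438384e+00 2.79950368e+00 1.03764668e-03] -0.23310994646833846
[323 235  31  34 815] [337.50429448 251.62944785] [0.52108179 0.27604852 0.085     ] tool cm [0.06141734 0.7258657  7.89480056]
[323 235  31  34 815] [337.50429448 251.62944785] [0.51820402 0.2792755  0.1       ] tool cm [0.49138829 0.68448611 6.39467967]
```

View pics/w3.png

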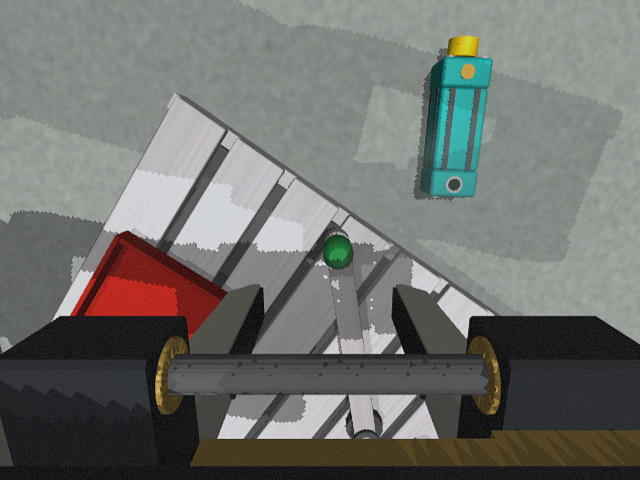

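The knob (337,251) sits between the fingers, 7 mm off along tool y. The turquoise look-alike is clear of the path. I descend and grip lightly.

```bash
python3 -m inch '[[[0.2,0.7,4,0,0,0,-0.3],[0,0,4.3,0,0,0,-0.3],[0,0,0,0,0,0,0.3],[0,0,0,0,0,0,1],[0,0,0,0,0,0,1]]]' 12
python3 -m inch '[[[0,0,0,0,0,0,1],[0,0,0,0,0,0,1]]]'
```

```text
t: 6.9
tool_pos: [0.5213, 0.2775, 0.0834]
orientation: [1.419, 2.8, 0.004]
force: [-0.5, 0.3, 0.5]
opening: 0.0412
t: 7.1
tool_pos: [0.5211, 0.2774, 0.0829]
orientation: [1.42, 2.8, 0.004]
force: [-0.9, -0.2, -0.4]
opening: 0.0248
```

```bash
python3 -m inch '[[[0,0,0,0,0,0,1],[-0.47,-2.32,0,0,0,-8,1],[-0.47,-2.32,0,0,0,-8,1],[-0.47,-2.32,0,0,0,-8,1]]]'
python3 - <<'E'
from plant import robot
import numpy as np
s=robot.read_state();p=s["tool_pos"][:2]-[.6385,.153];print(s["tool_pos"],np.hypot(*p),np.degrees(np.arctan2(p[1],p[0])),s["force"],s["opening"],s["q"][5])
E
```

```text
t: 7.5
tool_pos: [0.4813, 0.2184, 0.0823]
orientation: [0.798, 3.034, 0.003]
force: [9.4, -4.0, 0.0]
opening: 0.019
[0.48133954 0.21842081 0.08225479] 0.17023305076170303 157.39961925696517 [ 9.39396881 -4.03446272  0.03250405] 0.018953009378161925 -0.726874109503206
```

```bash
python3 -m inch '[[[-0.55,-2.32,0,0,0,-8,1],[-0.52,-2.32,0,0,0,-8,1],[-0.5,-2.32,0,0,0,-8,1],[-0.47,-2.32,0,0,0,-8,1],[-0.47,-2.32,0,0,0,-8,1]]]'
python3 - <<'E'
from plant import robot
import numpy as np
s=robot.read_state();p=s["tool_pos"][:2]-[.6385,.153];print(s["tool_pos"],np.hypot(*p),np.degrees(np.arctan2(p[1],p[0])),s["force"],s["opening"],s["q"][5])
E
```

```text
t: 8.0
tool_pos: [0.4786, 0.1017, 0.0823]
orientation: [-0.288, 3.123, 0.001]
force: [12.2, 5.3, -6.2]
opening: 0.0192
[0.4785711  0.10174226 0.08233163] 0.1679422798735327 -162.2291745336762 [12.16022793  5.2860903  -6.24864592] 0.019216003944930483 -1.6506549000410438
```

```bash
python3 -m inch '[[[-0.6,-2.32,0,0,0,-8,1],[-0.55,-2.32,0,0,0,-8,1],[-0.47,-2.32,0,0,0,-8,1],[-0.47,-2.32,0,0,0,-8,1],[0,0,0,0,0,0,1]]]'
python3 - <<'E'
from plant import robot
import numpy as np
s=robot.read_state();p=s["tool_pos"][:2]-[.642,.153];print(s["tool_pos"],np.hypot(*p),np.degrees(np.arctan2(p[1],p[0])),s["force"],s["opening"],s["q"][5])
E
```

```text
t: 8.5
tool_pos: [0.5337, 0.0234, 0.0823]
orientation: [-1.135, 2.924, -0.002]
force: [1.8, 1.9, 6.5]
opening: 0.0193
[0.53366046 0.02344947 0.08227044] 0.16888101385257573 -129.90481097922188 [1.82749639 1.88363738 6.49361175] 0.01930318024235284 -2.364075551218497
```

```bash
python3 -m inch '[[[-0.48,-2.32,0,0,0,-2.5,1],[-0.69,-2.27,0,0,0,-2.5,1],[-0.91,-2.19,0,0,0,0,1],[0,0,0,0,0,0,0.1],[0,0,0,0,0,0,0.1]]]'
python3 -m inch '[[[0,0,0,0,0,0,0.1],[0,0,-2.5,0,0,0,0.1],[0,0,-2.5,0,0,8,0.1],[0,0,0,0,0,8,0.5],[0,0,0,0,0,8,1]]]'
python3 -m inch '[[[0,0,0,0,0,8,1],[0,0,0,0,0,8,1],[2.5,0,0,0,0,6,1],[2.5,0,0,0,0,0,1],[0,0,0,0,0,0,1]]]'
python3 - <<'E'
from h import *
from plant import robot
c,s=wrist(robot);print(s["tool_pos"],s["orientation"],s["q"][5])
h=cv2.cvtColor(c["image"],cv2.COLOR_BGR2HSV);m=cv2.inRange(h,(45,80,40),(75,255,255))
n,l,st,ce=cv2.connectedComponentsWithStats(m);R=Ro.from_rotvec(s["orientation"]).as_matrix()
for i in range(1,n):
    if st[i,4]>20:
            p=cast(c,ce[i],.092)[0];print(st[i],ce[i],p,"tool cm",100*R.T@(p-s["tool_pos"]))
cv2.imwrite("pics/w4.png",c["image"])
E
```

```text
t: 9.0
tool_pos: [0.5923, -0.0088, 0.0805]
orientation: [1.256, -2.879, -0.001]
force: [0.1, -0.6, -0.7]
opening: 0.0307
t: 9.5
tool_pos: [0.5925, -0.0084, 0.132]
orientation: [-0.623, 3.078, -0.001]
force: [0.4, 0.3, -0.4]
opening: 0.0304
t: 10.0
tool_pos: [0.5394, -0.0119, 0.1296]
orientation: [0.033, -3.138, -0.0]
force: [0.1, 0.3, 0.0]
opening: 0.0004
[ 0.53941174 -0.01191349  0.12962702] [ 3.26987124e-02 -3.13834481e+00 -4.77006163e-04] -1.708671521265222
[327 343   2  11  21] [327.52380952 347.80952381] [ 0.58626398 -0.01206129  0.092     ] tool cm [-4.69544378 -0.11365905  3.74824715]
```

View pics/w4.png

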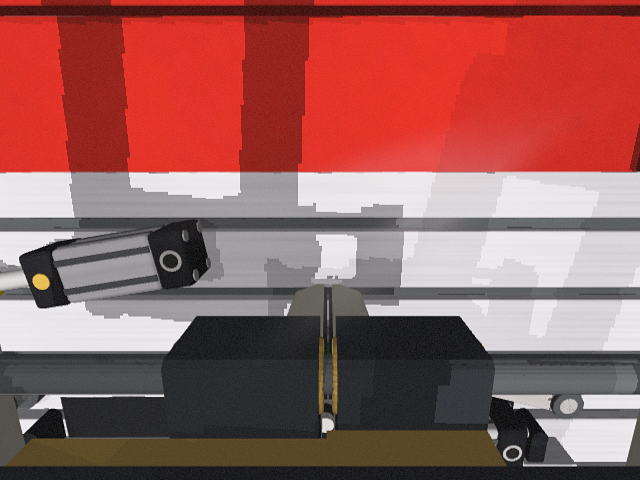

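```bash
python3 -m inch '[[[0,0,4.9,0,0,0,1],[-2,-0.1,0,0,0,0,1],[-2,-0.1,0,0,0,0,1],[-1.5,-0.1,0,0,0,0,1],[-1.0,-0.1,0,0,0,0,1]]]'
python3 -m inch '[[[-0.7,-0.1,0,0,0,0,1],[-0.5,0,0,0,0,0,1],[-0.4,0,0,0,0,0,1],[0,0,0,0,0,0,1]]]'
```

```text
t: 10.55
tool_pos: [0.6089, -0.015, 0.0814]
orientation: [0.033, -3.141, 0.0]
force: [-1.3, -0.3, -0.7]
opening: 0.0006
t: 10.95
tool_pos: [0.6231, -0.0159, 0.0814]
orientation: [0.032, -3.139, 0.0]
force: [-4.1, -0.8, 1.1]
opening: 0.0005
```

```bash
python3 -m inch '[[[-0.2,0,0,0,0,0,1],[-0.2,0,0,0,0,0,1]]]'
python3 -m inch '[[[-0.2,0,0,0,0,0,1],[0,0,0,0,0,0,1]]]'
```

```text
t: 11.15
tool_pos: [0.6239, -0.0158, 0.0812]
orientation: [0.032, -3.132, 0.0]
force: [-26.0, -1.7, 16.1]
opening: 0.0004
t: 11.35
tool_pos: [0.624, -0.0159, 0.0812]
orientation: [0.032, -3.128, 0.0]
force: [-30.0, -1.7, 19.7]
opening: 0.0005
```

Bar is against its stop: x = 0.624 as predicted, 30 N. Now I go behind the faulty one.

```bash
python3 -m inch '[[[3,0,0,0,0,0,1],[0,0,-4,0,0,0,1],[0,0,-3,0,0,0,1],[0,-4.2,0,0,0,0,0.03],[-0.3,-4.2,0,0,0,0,0.03]]]'
python3 -m inch '[[[-0.4,-4.2,0,0,0,0,0.03],[0,0,0,0,0,0,0.03],[0,0,0,0,0,0,0.03]]]'
python3 - <<'E'
from h import *
from plant import robot
c,s=wrist(robot);print(s["tool_pos"],s["orientation"],s["opening"])
e=robot.read_camera("side");a=e["image"][175:375,240:430]
o=np.hstack([cv2.resize(a,(399,420),interpolation=2),cv2.resize(c["image"][:,:400],(350,420))]);cv2.imwrite("pics/p5.png",o)
E
```

```text
t: 11.85
tool_pos: [0.6059, -0.1002, 0.1542]
orientation: [-0.037, 3.137, -0.001]
force: [0.8, -0.5, -0.7]
opening: 0.0125
t: 12.15
tool_pos: [0.6095, -0.1428, 0.1517]
orientation: [-0.029, 3.141, 0.001]
force: [-0.3, 0.8, 0.0]
opening: 0.0359
[ 0.60946672 -0.14284422  0.15172223] [-2.89330823e-02  3.14114604e+00  5.90666159e-04] 0.035873170076983596
```

View pics/p5.png

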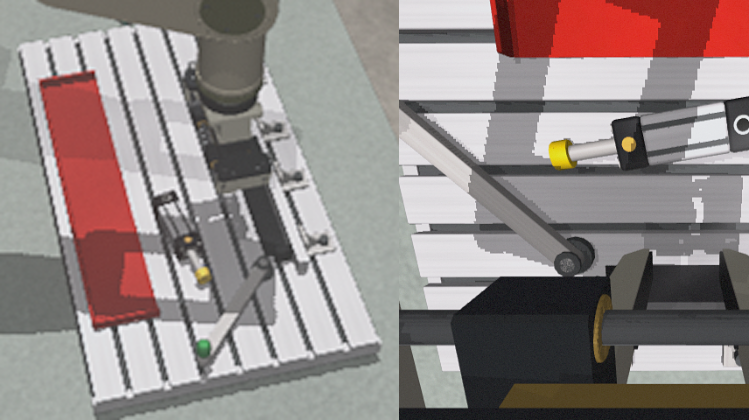

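The faulty one is undisturbed, with its rod out at crop (560,153). The fingers are behind its body, so I lower them and draw it toward the bay.

```bash
python3 -m inch '[[[0,0,4.5,0,0,0,0.03],[0,0,4,0,0,0,0.03],[0,0,1,0,0,0,0.03],[1.5,0,0,0,0,0,0.03],[1,0,0,0,0,0,0.03]]]'
python3 -m inch '[[[1,0,0,0,0,0,0.03],[1,0,0,0,0,0,0.03],[1,0,0,0,0,0,0.03],[1,0,0,0,0,0,0.03],[1,0,0,0,0,0,0.03]]]'
python3 - <<'E'
from h import *
from plant import robot
c,s=wrist(robot);print(s["tool_pos"],s["orientation"],s["opening"],s["force"])
cv2.imwrite("pics/w6.png",c["image"]);pickle.dump(c,open("w6.pkl","wb"))
E
```

```text
t: 12.75
tool_pos: [0.5842, -0.1416, 0.0571]
orientation: [0.035, -3.141, -0.0]
force: [0.9, -0.7, -0.2]
opening: 0.0454
t: 13.25
tool_pos: [0.5347, -0.1439, 0.0577]
orientation: [-0.032, 3.139, -0.001]
force: [4.7, 0.5, 2.4]
opening: 0.0452
[ 0.53470577 -0.14391734  0.05765145] [-3.21512962e-02  3.13924686e+00 -9.27439580e-04] 0.04518049112053645 [4.65916342 0.48629101 2.36170859]
```

View pics/w6.png

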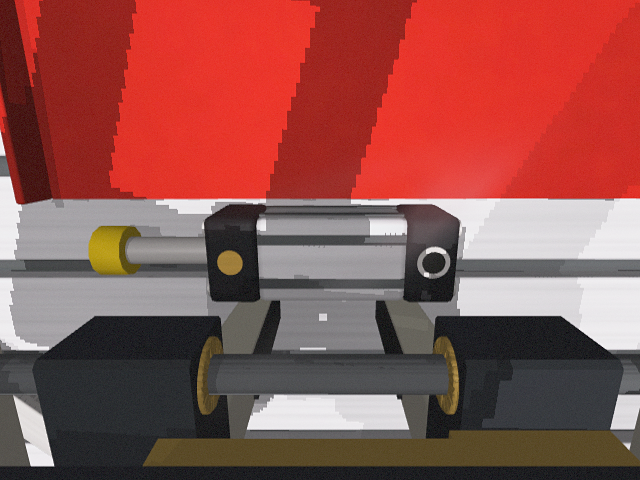

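The body is square on the fingers with the rod clear. The bay's right end rail is at column 30 and the cap at column 90. I draw it in.

```bash
python3 -m inch '[[[1.2,0,0,0,0,0,0.03],[1.2,0,0,0,0,0,0.03],[1.2,0,0,0,0,0,0.03],[1.2,0,0,0,0,0,0.03],[1.2,0,0,0,0,0,0.03]]]'
python3 -m inch '[[[0.8,0,0,0,0,0,0.03],[0.4,0,0,0,0,0,0.03],[0,0,0,0,0,0,0.03],[-2,0,0,0,0,0,0.03],[-2,0,0,0,0,0,0.03]]]'
python3 -m inch '[[[0,0,-5,0,0,0,0.03],[0,0,-5,0,0,0,0.03],[0,0,-5,0,0,0,0.03],[0,0,-5,0,0,0,0.03],[4,4,-4,0,0,0,0.03]]]'
python3 -m inch '[[[4.5,1.5,0,0,0,0,-1],[4.5,1.5,0,0,0,0,-1],[0,1.5,0,0,0,0,-1],[0,1.5,0,0,0,0,-1],[0,0,0,0,0,0,-1]]]'
python3 - <<'E'
from h import *
from plant import robot
c,s=wrist(robot);print(s["t"],s["tool_pos"],s["orientation"])
e=robot.read_camera("side");f=robot.read_camera("scene");pickle.dump((c,e,f),open("w7.pkl","wb"))
cv2.imwrite("pics/w7.png",c["image"])
E
```

```text
t: 13.8
tool_pos: [0.4742, -0.145, 0.0568]
orientation: [-0.032, 3.141, -0.0]
force: [3.9, -0.1, 2.6]
opening: 0.0452
t: 14.3
tool_pos: [0.5022, -0.1442, 0.056]
orientation: [0.031, -3.14, -0.001]
force: [-0.0, 0.6, -0.1]
opening: 0.0453
t: 14.8
tool_pos: [0.4748, -0.1179, 0.2887]
orientation: [-0.029, 3.139, -0.003]
force: [-0.5, -0.0, 0.6]
opening: 0.045
t: 15.3
tool_pos: [0.3814, -0.0568, 0.2854]
orientation: [0.035, -3.141, -0.001]
force: [0.0, -0.5, -0.3]
opening: 0.0804
15.3 [ 0.38142391 -0.05676465  0.2853986 ] [ 3.45840071e-02 -3.14096094e+00 -6.13771013e-04]
```

View pics/w7.png

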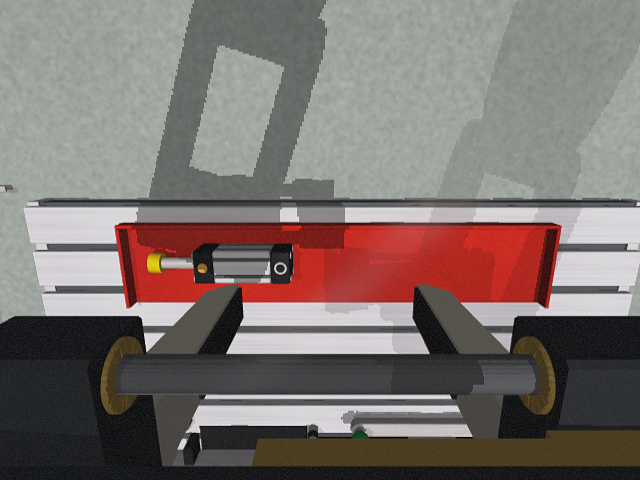

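The faulty cylinder is wholly in the bay, with its body at (243,263), the bay edge at row 302 and the rail at row 228. Next I check the nest and the bar from both fixed cameras.

```bash
python3 - <<'E'
from h import *
c,e,f=pickle.load(open("w7.pkl","rb"))
o=np.hstack([cv2.resize(e["image"][190:310,290:400],(440,480),interpolation=2),cv2.resize(f["image"][225:325,255:330],(360,480),interpolation=2)]);cv2.imwrite("pics/p8.png",o)
for n,x in(("side",e),("scene",f)):
    h=cv2.cvtColor(x["image"],cv2.COLOR_BGR2HSV)
    for lab,lo,hi,z in(("green",(45,80,40),(75,255,255),.09),("yellow",(18,90,70),(32,255,255),.066)):
        k,l,st,ce=cv2.connectedComponentsWithStats(cv2.inRange(h,lo,hi))
        for i in range(1,k):
            if 8<st[i,4]<400:print(n,lab,st[i],ce[i].round(1),cast(x,ce[i],z).round(4))
E
```

```text
side green [343 236   5   5  18] [345.2 237.8] [[ 0.6457 -0.0078  0.09  ]]
side green [334 337   6   6  29] [336.7 339.3] [[ 0.5337 -0.3589  0.09  ]]
side yellow [348 233   7   7  39] [351.3 235.9] [[0.6731 0.0158 0.066 ]]
side yellow [291 310   8   8  45] [294.7 313.7] [[ 0.438  -0.2384  0.066 ]]
side yellow [287 418  15  39 347] [293.8 437.3] [[ 0.3709 -0.589   0.066 ]]
scene green [219 186   5   9  38] [221.1 189.8] [[ 0.5346 -0.3577  0.09  ]]
scene green [279 254   7   9  43] [282.2 257.8] [[ 0.6448 -0.0105  0.09  ]]
scene yellow [203 155  22  13 136] [213.2 160.8] [[ 0.418  -0.5141  0.066 ]]
scene yellow [267 192   6   7  28] [269.1 195. ] [[ 0.4383 -0.2388  0.066 ]]
scene yellow [281 270  11   7  44] [284.8 272.7] [[0.6678 0.0171 0.066 ]]
scene yellow [443 320   5   8  38] [444.9 323.5] [[0.5486 0.4555 0.066 ]]
```

View pics/p8.png

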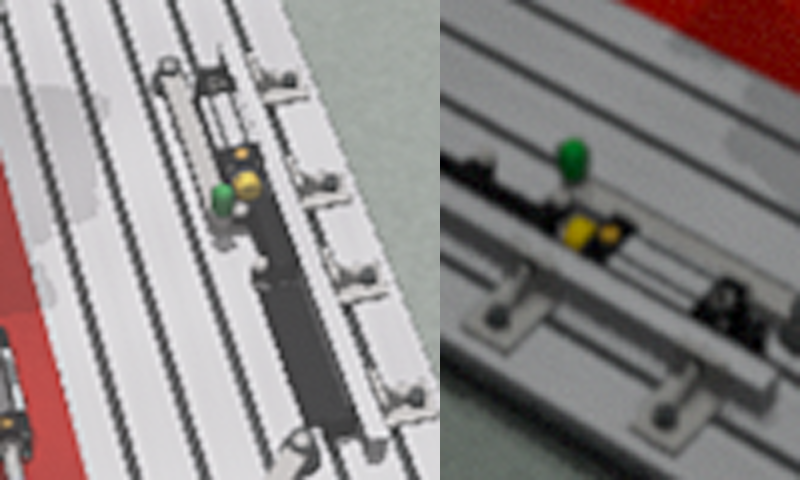

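The bar lies straight across the nest mouth behind the body, and the body is flush on the fence between the cheeks. The rods are unchanged and the arm is clear, so I hand in.

```bash
python3 -c "
from plant import robot
print(robot.close_job(),robot.read_state()['t'])"
```

```text
the job is handed in; nothing more can be done
the job is handed in; nothing more can be done
```

I slid the good cylinder (the left one, rod in) home in the left nest and swung that nest's clamp bar shut to its stop. Then I slid the faulty one (the right one, rod out) into the red reject bay. The job was handed in at about 15.4 s.

- **Good cylinder:** it met the fence firmly (about 25 N) at TCP x = 0.642. The pictures show it flush on the fence between the cheeks.
- **Clamp bar:** it met its stop with about 30 N at TCP x = 0.624, where I expected it. The last pictures show it straight across the nest mouth.
- **Faulty cylinder:** its body is wholly inside the bay, clear of the rail and the open edge.
- **Rods and bench:** both rods look as they did at the start. The screwdriver has not moved. I kept the arm away from the billet, mouse and turquoise look-alike, but did not measure them again at the end.
- **Disagreements:** the side and scene cameras differed by about 3–5 mm on the same points. My first estimate of the bar's pin was about 4 mm off, which gave up to about 15 N of side load while swinging the bar. I corrected for it as I went.

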